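# Fetch the feeler gauges from under the riser with the reacher

## Robot

A 6-joint arm with a two-finger parallel gripper is mounted at the origin on a cart in front of the work surface, level with it; the furniture and walls round the work are solid. World frame = base frame: x ahead of the robot, y to its left, z up, the work surface at z = 0. Lengths are in m, angles in degrees, forces in N, time in s.
With the tool pointing down it reaches from about 0.3 to 0.75 m from the base axis. Payload 8.5 kg.
Tool frame: the origin (TCP) lies on the centre line of the jaws, within the pads' length; the fingertips stand 19 mm ahead of it and the grasp point (between the pads) is the TCP; z points along the fingers, x is the direction in which the jaws open and shut, and the axes are right-handed (so a half turn about z gives the same grasp; the last joint's range is limited). The gripper opens to 85 mm and grips with 20 to 120 N. Pads are 22 mm wide; open, the fingers measure 114 mm over their backs; the gripper's body (76 mm by 85 mm) begins 54 mm behind the grasp point. The pads swing forward as they close: fully open they stand 13 mm farther back than shut.
Start: joints at [63.467, 21.807, 74.336, -0, 83.858, -12.336], TCP at [0.135, 0.533, 0.25] pointing down, gripper open.
Joint ranges: [-178.18, 178.18], [-50.72, 133.34], [12.68, 142.11], [-81.47, 261.47], [9.98, 163.14], [-165.26, 165.26]. Speed limits (degrees/s): [136.94, 136.94, 180, 180, 180, 180].

## Interface

Orientations are given as a 3x3 rotation matrix whose columns are the frame's x, y, z axes.
In Python, from rig import env, cams, order gives the robot as it stands.
- The arm moves only by the tool step_arm, never from a script. Its argument "steps" is a list of rows, each an object with "xyz": the shift along the tool's x, y, z normalised to -1 to 1, where 1 is 0.04 m, a list of three; "turn": the turn, a rotation vector about the tool's x, y, z normalised to -1 to 1, where 1 is 0.08 rad, a list of three; "gripper": the gripper command: -1 is shut, 1 is fully open, values between are in proportion. A call has 1 to 20 rows; each row shifts and turns the commanded pose from where the row before left it, along the tool's axes as they then stand; what a row does not reach is not made up. A row lasts 1/12 s, in which the tool goes at most 41.7 mm and 7.16 degrees, less where a joint would pass 70% of its speed; a pose out of reach is approached as far as the arm can. A call with a number of a shift or a turn outside -1 to 1 is refused whole. A call with a gripper value outside its range is refused whole. The fingers move at their own pace and stop on an object; "squeeze" is the grip in N (left out, the last holds). Time passes only in rows, so rows that do not move let the fingers close. It gives the time, the measured TCP pose, the force and the opening at its end, in the units of the state.
- env.observe(): the state, without advancing time (a new reading comes with each control period).
- cams.get_image(name): name is "scene" or "top" or "wrist"; returns (picture, depth): 420x560x3 uint8, red, green, blue; 420x560 float32, m along the optical axis (not along the pixel's ray), 0 where there is no reading.
- cams.camera_info(name): a dict with "fx", "fy", "cx", "cy" (pixels), "k1" (the pictures are not rectified: a ray, as slopes to the right and down, at radius r is drawn at 1 + k1 r^2 times it, then the intrinsics apply), "extrinsics" (4x4, takes a point from camera to world coordinates). Camera axes: x right, y down, z forward; pixel columns grow to the right and rows downward; lengths in m; the calibration is good to about 2 mm. A picture is of the moment at which its call begins: read the wrist's pose just before it. camera_info takes no time and is no camera call; for the wrist camera it gives the pose at the moment of the call.
- order.close_job(): hands the job in, once; it reports no verdict.
The state is a dict: "time_s": time; "q": joint angles; "qvel": joint speeds; "joint_efforts": joint torques, N m; "position": TCP position; "tool_rot": TCP orientation; "ft_force": force on the tool from outside, world axes, zero at the start; "wrist_torque": the same for the moment, N m; "grip_width": finger opening in m.
Only numpy, scipy, OpenCV 4.12 (cv2) and the standard library are available. Lean on these libraries where they do the work, as an engineer would, in place of code of your own. Each camera call takes 0.05 s, during which the arm holds its last target. There are 200 camera calls.

## Task

The folded feeler gauge set has slid under the low steel riser, behind its sill. Pick the reacher up off its mat by the upright grip and trigger, put its open jaws either side of the gauge set under the riser, squeeze the trigger until they bite, lift it over the sill and bring it out, then lay it flat on a free part of the riser's deck without shifting the piston or the bearing there; it must come down on the deck before you let the jaws go. Then stand the reacher upright on its mat again, lengthwise as it was; keep the gripper's fingers off the gauge set.

Things in the scene. Friction and masses are not known exactly. Their poses are not given: they have to be found in the camera images.
- reacher: Upright parallel-jaw pick-up tool, 213 mm long, 0.32 kg, black foot and grip, aluminium shaft and jaws; stands by itself. Origin on its underside, below the middle of the grip; x along the shaft to the jaws, y left, z up. Foot x -58 to 18 mm, 50 wide, z 0 to 17; shaft 16 wide, z 16 to 30, x to 75; crosshead x 72 to 88, 68 wide, z 14 to 32. Pose not reported while held.
- reacher_grip (a point): Middle of the reacher's grip, 65 mm above its origin. The grip is two black blocks 26 mm wide in y: the fixed post, rear face at x = -30 mm, and the trigger, front face at x = +30 mm, both up to z = 84 mm: take it from above, 60 mm across, closing along the reacher's x, fingertips no lower than z = 41 mm (trigger carriage below).
- trigger (a joint): Trigger travel towards the post: 0 (released, jaws open) to 0.020 m (home). Sprung, 9 N to start, 15 N at full travel, so a squeeze of a few mm already holds the tool. Each jaw moves in as far as the trigger: clear width = 48 mm - 2 x travel. On the 18 mm wide gauge set they bite at 15 mm and the trigger goes hard; half the squeeze beyond the spring reaches each jaw. Released, it springs open.
- jaw_left: Left jaw of the reacher: blade from x = 88 to 155 mm of the reacher's frame, 8 mm thick, z 0 to 14 mm. Its origin is the reacher's origin when open; it slides to -y (inwards). Open, the jaws are 64 mm wide outside.
- jaw_right: Right jaw, the mirror image: same origin, slides to +y.
- reacher_mid (a point): Point on the reacher's underside, 50 mm from its origin towards the jaws.
- tool_mat: Black rubber mat, 270 x 100 x 2 mm, fixed on the worktop; origin: middle of its underside, x along its length. The reacher stands on it lengthwise, reacher_mid over its middle, jaws to the mat's +x end.
- riser: Low grey steel riser fixed on the worktop, 160 mm deep (x), 220 wide (y); origin: middle of its underside; front opening = its -x side. Deck top z = 78 mm, underside 70 mm, no rim, three slots 14 mm wide across it; side plates 6 mm thick; a sill 8 mm high, 6 mm thick crosses the floor of the opening, another the open back. The floor inside is the worktop.
- gauge: Folded steel feeler gauge set, a bar 18 x 100 x 14 mm, about 0.07 kg; origin: middle of its underside, long axis = its own y. Starts flat on the worktop under the riser, long axis within 0.1 rad of the riser's x.
- piston: Alloy piston, 60 mm diameter, 54 mm high, standing loose on the deck; origin: middle of its underside. Must not be shifted.
- bearing: Ball bearing, 47 mm diameter, 14 mm high, lying loose on the deck in front of the piston; origin: middle of its underside. Must not be shifted.
Not all that is in view belongs to the job. There is more than one size of the piston; the one meant has the size given above. What is shaped like the bearing but blue is not meant.

How it is judged (in metres and radians):
On the way, in this order (a step that is already met when the one before it is completed fails the run):
1. Under the riser, both jaws of the held reacher grip the gauge set (over 1 N each, trigger squeezed past 12 mm) (contact force between each of jaw_left, jaw_right and gauge above 1 N and value of joint trigger above 0.012 m and x of gauge in the frame of riser above -0.06 m and height (world z) of gauge below 0.05 m and contact force between the fingers and reacher above 1 N), for 0.2 s.
2. The gauge set is out in front of the riser (its middle more than 140 mm in front of the riser's middle) or above its deck, still gripped by both jaws (contact force between each of jaw_left, jaw_right and gauge above 0.5 N and (x of gauge in the frame of riser below -0.14 m or height (world z) of gauge above 0.085 m)), for 0.1 s.
3. The gauge set comes down on the deck while the jaws still grip it (contact force between each of jaw_left, jaw_right and gauge above 0.3 N and contact force between gauge and riser above 0.2 N and z of gauge in the frame of riser above 0.068 m), for 0.03 s.
At the end, for the whole second after the job is handed in: Gauge set flat (0.1 rad) and still on the riser's deck, its middle over the deck, touching neither piston, bearing nor reacher; reacher upright (0.1 rad) and still on its mat, reacher_mid within 40 mm of the mat's middle, shaft within 0.25 rad of its length (z of gauge in the frame of riser between 0.074 and 0.082 m and angle between each of gauge, reacher's own z axis and vertical below 0.1 rad and x of gauge in the frame of riser between -0.08 and 0.08 m and y of gauge in the frame of riser between -0.11 and 0.11 m and contact force between gauge and piston below 0.05 N and contact force between gauge and bearing below 0.05 N and contact force between reacher and gauge below 0.05 N and linear speed of each of gauge, reacher below 0.02 m/s and horizontal distance between reacher_mid and tool_mat below 0.04 m and angle between the x axis of reacher and the x axis of tool_mat, either way round below 0.25 rad and height (world z) of reacher below 0.012 m).
It fails at once if The piston or the bearing is shifted by more than 10 mm (distance of any of piston, bearing from where it was at the start of the episode above 0.01 m).
It fails at once if The gripper's fingers touch the gauge set (contact force between the fingers and gauge above 1 N).
It also fails if it takes over 72 s, if anything falls off the work surface, if the arm or the gripper's body presses on something with over 40 N, if the wrist force passes 120 N, or if a joint passes its speed limit or range.

## Working session

There is one attempt and no reset: what is moved stays moved. The work goes in short steps, Python scripts to look and compute and a tool call to move; the robot and the scene stay as the last step left them, time stands still between calls to the robot, and variables do not carry over. Pictures are saved under pics/ and viewed, about 8 in all and at most 12, crops included, and the job is handed in when it is done.

Besides the shell and the picture viewer there is one more tool, called as name([rows], argument=value, ...), one row to a line, values as JSON. step_arm: Moves the arm, as the interface text tells. Scaled input: -1 to 1 covers 0.04 m each way for a shift and 0.08 rad each way for a turn. Its arguments: {"type":"object","properties":{"steps":{"type":"array"},"squeeze":{"type":"number"}},"required":["steps"]}

```bash
ls; mkdir -p pics; cat > h.py <<'E'
import numpy as np, cv2
from rig import env, cams, order
def grab(n):
    ci=cams.camera_info(n); im,d=cams.get_image(n); return im,d,ci
def cloud(d,ci):
    h,w=d.shape; K=np.array([[ci['fx'],0,ci['cx']],[0,ci['fy'],ci['cy']],[0,0,1.]])
    v,u=np.mgrid[0:h,0:w]; p=np.stack([u,v],-1).reshape(-1,1,2).astype(np.float64)
    xd=(p[:,0]-[ci['cx'],ci['cy']])/[ci['fx'],ci['fy']]; x=xd.copy()
    for _ in range(20): x=xd/(1+ci['k1']*(x**2).sum(1,keepdims=True))
    P=np.c_[x,np.ones(len(x))]*d.reshape(-1,1)
    E=np.array(ci['extrinsics']); W=P@E[:3,:3].T+E[:3,3]
    W[d.reshape(-1)==0]=np.nan
    return W.reshape(h,w,3)
def save(n,im): cv2.imwrite('pics/'+n,im[:,:,::-1])
E
python3 - <<'E'
from h import *
o=env.observe(); print(o)
for n in ['scene','top']:
    im,d,ci=grab(n); save(n+'0.png',im); np.savez(n+'0.npz',im=im,W=cloud(d,ci)); print(n,ci)
E
```

```text
pics
{'time_s': 0.0, 'q': array([ 6.34665156e+01,  2.18418947e+01,  7.43866024e+01,  1.96130784e-03,
        8.38564930e+01, -1.23379770e+01]), 'qvel': array([0.00447752, 0.05043864, 0.03553071, 0.02589191, 0.03720934,
       0.06737722]), 'joint_efforts': array([ 4.82169962e-04, -4.48458374e+01, -2.31281948e+01, -1.75471691e-04,
        4.67577745e-03, -1.43656713e-07]), 'position': array([0.13476966, 0.53295701, 0.24969239]), 'tool_rot': array([[ 2.45234446e-01,  9.69463556e-01, -6.93095755e-04],
       [ 9.69462731e-01, -2.45235175e-01, -1.31191506e-03],
       [-1.44182530e-03, -3.50203740e-04, -9.99998899e-01]]), 'ft_force': array([0.88366069, 0.40351945, 0.06809578]), 'wrist_torque': array([ 0.00659727, -0.02363132, -0.01216286]), 'grip_width': 0.08529431386365277}
scene {'fx': 383.21139741903426, 'fy': 383.21139741903426, 'cx': 278.2601276945409, 'cy': 208.75277033527914, 'k1': -0.022501316420954393, 'extrinsics': array([[-0.86221732, -0.38485083,  0.32934955,  0.16902992],
       [-0.50644633,  0.64255905, -0.57500433,  0.71331117],
       [ 0.00966436, -0.66257657, -0.74893183,  0.93617488],
       [ 0.        ,  0.        ,  0.        ,  1.        ]])}
top {'fx': 446.60822288153526, 'fy': 446.60822288153526, 'cx': 281.2312085414579, 'cy': 212.79202198380182, 'k1': -0.1394262307535943, 'extrinsics': array([[ 2.19516778e-02, -9.83999250e-01,  1.76815155e-01,
         3.20415193e-01],
       [-9.99758506e-01, -2.14240037e-02,  4.89309313e-03,
         6.97049673e-02],
       [-1.02671144e-03, -1.76879866e-01, -9.84231913e-01,
         1.31018648e+00],
       [ 0.00000000e+00,  0.00000000e+00,  0.00000000e+00,
         1.00000000e+00]])}
```

View pics/top0.png

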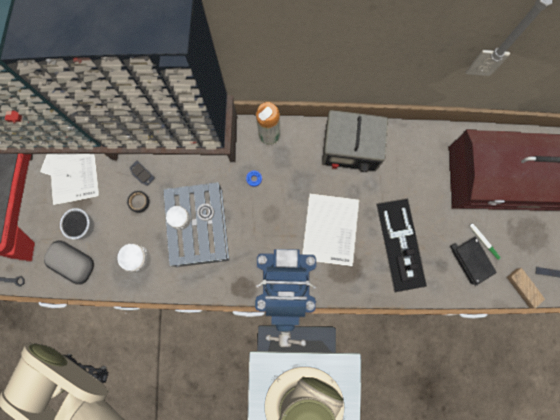

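View pics/scene0.png

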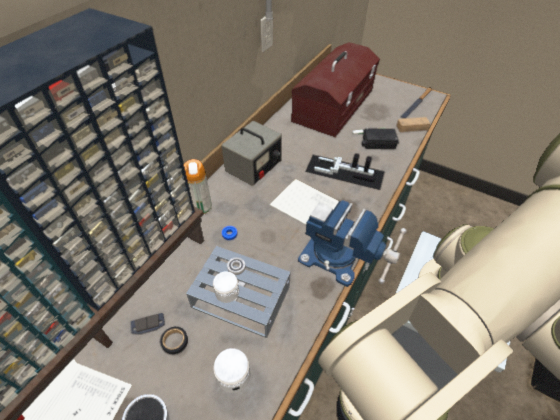

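```bash
python3 - <<'E'
from h import *
z=np.load('top0.npz'); im=z['im']
a=cv2.resize(im[175:275,155:265],None,fx=4,fy=4,interpolation=cv2.INTER_CUBIC)
b=cv2.resize(im[190:300,370:440],None,fx=4,fy=400/110*1,interpolation=cv2.INTER_CUBIC)
z2=np.load('scene0.npz')
b=cv2.resize(im[195:295,370:435],None,fx=4,fy=4,interpolation=cv2.INTER_CUBIC)
save('crop1.png',np.hstack([a,b]))
W=z['W']; 
def box(W,u0,u1,v0,v1,zl,zh):
    S=W[v0:v1,u0:u1]; m=(S[...,2]>zl)&(S[...,2]<zh); return S[m]
for nm,r in dict(deck=(155,240,175,275,.07,.086),piston=(155,240,175,275,.115,.15),bearing=(190,230,190,230,.0875,.1),grip=(370,440,190,300,.07,.1),jaws=(370,440,190,300,.009,.04)).items():
    P=box(W,*r); rr=cv2.minAreaRect((P[:,:2]*1000).astype(np.float32)); print(nm,len(P),np.median(P,0).round(4),P.mean(0).round(4),rr, 'zmax',P[:,2].max())
S=W[175:275,155:240]; print('under', [ (zl,int(((S[...,2]>zl)&(S[...,2]<zl+.005)).sum())) for zl in np.arange(-.01,.15,.005)])
# mat by darkness
print(W[225,390],W[240,300], W[210,178])
E
```

```text
deck 3054 [0.4888 0.3127 0.0771] [0.5017 0.3156 0.0771] ((507.60211181640625, 320.7972717285156), (221.91580200195312, 160.96176147460938), 8.345730781555176) zmax 0.08583201469703239
piston 380 [0.5168 0.3586 0.1291] [0.5166 0.3587 0.1287] ((517.5796508789062, 359.4886779785156), (56.37678909301758, 58.66823959350586), 60.71937942504883) zmax 0.13558141561140702
bearing 168 [0.5398 0.2894 0.0909] [0.5394 0.2894 0.0911] ((539.2596435546875, 289.02716064453125), (45.25323486328125, 45.613426208496094), 43.98298263549805) zmax 0.09803324351714515
grip 132 [ 0.4299 -0.2879  0.0841] [ 0.4196 -0.2884  0.0831] ((419.493408203125, -289.4319152832031), (59.867916107177734, 26.845375061035156), 11.650978088378906) zmax 0.09192230928535361
jaws 728 [ 0.4541 -0.282   0.0213] [ 0.4536 -0.2802  0.0236] ((473.92840576171875, -293.34173583984375), (217.5615692138672, 97.74144744873047), 16.9699764251709) zmax 0.03998962354400071
under [(np.float64(-0.01), 273), (np.float64(-0.005), 2483), (np.float64(0.0), 1677), (np.float64(0.004999999999999999), 187), (np.float64(0.01), 57), (np.float64(0.0150000
[... 215 characters left out ...]
99999999996), 12), (np.float64(0.055), 12), (np.float64(0.060000000000000005), 10), (np.float64(0.065), 20), (np.float64(0.07), 620), (np.float64(0.07500000000000001), 2046), (np.float64(0.08), 382), (np.float64(0.085), 87), (np.float64(0.09000000000000001), 115), (np.float64(0.095), 14), (np.float64(0.1), 10), (np.float64(0.10500000000000001), 12), (np.float64(0.11), 7), (np.float64(0.115), 13), (np.float64(0.12000000000000001), 27), (np.float64(0.125), 196), (np.float64(0.13), 142), (np.float64(0.13499999999999998), 2), (np.float64(0.13999999999999999), 0), (np.float64(0.145), 0)]
[ 0.52558397 -0.24950107  0.00126452] [ 0.4756843   0.0189882  -0.00197728] [0.53356456 0.3547168  0.13256513]
```

View pics/crop1.png

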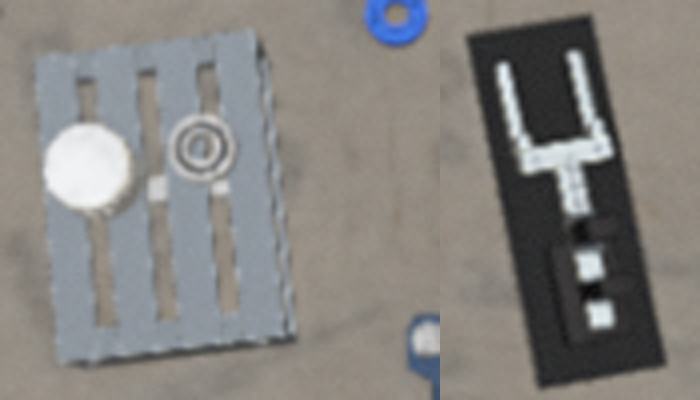

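```bash
cat >> h.py <<'E'
C=np.array([.5076,.3208]); YR=np.deg2rad(98.35)
def toR(p): # world xy -> riser xy
    c,s=np.cos(YR),np.sin(YR); d=np.atleast_2d(p)[:,:2]-C; return np.c_[d@[c,s],d@[-s,c]]
def fromR(p):
    c,s=np.cos(YR),np.sin(YR); p=np.atleast_2d(p); return C+np.c_[p@[c,-s],p@[s,c]]
def rect(P): return cv2.minAreaRect((P[:,:2]*1000).astype(np.float32))
E
python3 - <<'E'
from h import *
z=np.load('top0.npz'); im=z['im'].astype(int); W=z['W']; g=im.sum(2)/3
v,u=np.mgrid[0:420,0:560]
reg=(u>370)&(u<440)&(v>190)&(v<300)
dark=reg&(g<70); n,l,st,_=cv2.connectedComponentsWithStats(dark.astype(np.uint8)); k=1+st[1:,4].argmax()
m=cv2.morphologyEx((l==k).astype(np.uint8),cv2.MORPH_CLOSE,np.ones((9,9)))>0
P=W[m&(W[...,2]<.012)]; print('mat',rect(P),np.median(P[:,2]))
br=reg&(g>150)&m; 
h=W[br&(W[...,2]>.005)&(W[...,2]<.045)]; print('jaws etc',len(h),rect(h))
gp=W[reg&(W[...,2]>.075)&(W[...,2]<.09)]; print('grip',rect(gp))
a=np.deg2rad(13); 
S=im[175:275,155:240]
r=(u>170)&(u<228)&(v>205)&(v<240)&(im.min(2)>165)&(W[...,2]<.05)
print('gauge px'); 
for uu,vv in zip(u[r],v[r]): print(uu,vv,W[vv,uu].round(4),toR(W[vv,uu])[0].round(4),im[vv,uu])
print('piston,bearing R',toR([[.5176,.3593],[.5392,.289]]))
vs=(u>245)&(u<330)&(v>235)&(v<330)&(W[...,2]>.02); P=W[vs]; print('vise',np.nanmin(P,0),np.nanmax(P,0)); 
E
```

```text
mat ((468.24505615234375, -281.8868103027344), (265.8121643066406, 97.37222290039062), 10.790515899658203) 0.001543684726334149
jaws etc 374 ((472.2822265625, -281.0487060546875), (202.2992401123047, 68.3462142944336), 11.564141273498535)
grip ((419.84429931640625, -289.9682312011719), (59.23457336425781, 26.571517944335938), 13.319231986999512)
gauge px
208 210 [ 0.5603  0.2965 -0.0043] [-0.0317 -0.0486] [180 177 175]
193 219 [0.5294 0.3373 0.0113] [ 0.0131 -0.0239] [177 172 168]
194 219 [0.5297 0.3345 0.0099] [ 0.0104 -0.0238] [182 180 177]
195 219 [0.5294 0.3311 0.0122] [ 0.007 -0.023] [191 190 191]
192 220 [0.5254 0.3389 0.0169] [ 0.0153 -0.0202] [176 175 173]
194 220 [0.526  0.3336 0.0139] [ 0.0099 -0.0201] [200 198 198]
195 220 [0.5263 0.3309 0.0124] [ 0.0072 -0.02  ] [201 201 201]
209 220 [0.5279 0.2897 0.0087] [-0.0337 -0.0155] [175 175 174]
210 220 [0.5277 0.2865 0.0103] [-0.0369 -0.0149] [185 185 185]
211 220 [0.5275 0.2832 0.0118] [-0.04   -0.0142] [183 183 185]
192 221 [0.5239 0.3407 0.0076] [ 0.0173 -0.019 ] [182 183 184]
193 221 [0.5236 0.3372 0.01  ] [ 0.0139 -0.0182] 
[... 1162 characters left out ...]
0.3264 0.0176] [ 0.0042 -0.0098] [180 183 182]
209 223 [0.5182 0.2886 0.0128] [-0.0334 -0.0059] [181 179 175]
210 223 [0.5179 0.2851 0.0157] [-0.0368 -0.005 ] [182 178 177]
211 223 [0.5188 0.2831 0.0098] [-0.0389 -0.0056] [170 169 169]
192 224 [0.5149 0.3402 0.0073] [ 0.0182 -0.0101] [178 179 180]
193 224 [0.5146 0.3366 0.0102] [ 0.0147 -0.0092] [194 193 194]
194 224 [0.5152 0.3344 0.0063] [ 0.0124 -0.0095] [195 193 195]
195 224 [0.5146 0.3305 0.0111] [ 0.0086 -0.0083] [192 191 191]
196 224 [0.5147 0.3276 0.0104] [ 0.0057 -0.008 ] [166 169 167]
piston,bearing R [[ 0.03663968 -0.01548495]
 [-0.03605184 -0.02664704]]
vise [ 0.2246359  -0.02434575  0.02001769] [0.43634018 0.14313272 0.17919952]
```

```bash
python3 - <<'E'
from h import *
o=env.observe(); E=np.array(cams.camera_info('wrist')['extrinsics']); R=o['tool_rot']
print((R.T@E[:3,:3]).round(3),R.T@(E[:3,3]-o['position']), cams.camera_info('wrist')['fx'])
def d(t): print(t,(R.T@(np.array(t)-o['position'])/.04).round(2))
d([.50,.05,.27]); d([.42,-.29,.25])
E
```

```text
[[ 1.     0.001  0.001]
 [-0.001  0.96   0.279]
 [-0.001 -0.279  0.96 ]] [ 0.00164093 -0.07100037 -0.12420019] 332.08496786092263
[0.5, 0.05, 0.27] [-9.47 11.81 -0.5 ]
[0.42, -0.29, 0.25] [-1.820e+01  1.196e+01  1.000e-02]
```

step_arm([
  {"xyz": [-0.475,0.756,0.094],"turn": [0,0,0],"gripper": 1},
  {"xyz": [-0.475,0.756,0.094],"turn": [0,0,0],"gripper": 1},
  {"xyz": [-0.475,0.756,0.094],"turn": [0,0,0],"gripper": 1},
  {"xyz": [-0.475,0.756,0.094],"turn": [0,0,0],"gripper": 1},
  {"xyz": [-0.475,0.756,0.094],"turn": [0,0,0],"gripper": 1},
  {"xyz": [-0.475,0.756,0.094],"turn": [0,0,0],"gripper": 1},
  {"xyz": [-0.475,0.756,0.094],"turn": [0,0,0],"gripper": 1},
  {"xyz": [-0.475,0.756,0.094],"turn": [0,0,0],"gripper": 1},
  {"xyz": [-0.475,0.756,0.094],"turn": [0,0,0],"gripper": 1},
  {"xyz": [-0.475,0.756,0.094],"turn": [0,0,0],"gripper": 1},
  {"xyz": [-0.475,0.756,0.094],"turn": [0,0,0],"gripper": 1},
  {"xyz": [-0.475,0.756,0.094],"turn": [0,0,0],"gripper": 1},
  {"xyz": [-0.475,0.756,0.094],"turn": [0,0,0],"gripper": 1},
  {"xyz": [-0.475,0.756,0.094],"turn": [0,0,0],"gripper": 1},
  {"xyz": [-0.475,0.756,0.094],"turn": [0,0,0],"gripper": 1},
  {"xyz": [-0.475,0.756,0.094],"turn": [0,0,0],"gripper": 1},
])

```text
time_s: 1.43
position: [0.5303, 0.1182, 0.1897]
tool_rot: [[0.245, 0.969, -0.001], [0.969, -0.245, 0.0], [-0.0, -0.001, -1.0]]
ft_force: [0.8, 0.9, 0.1]
grip_width: 0.0855
```

step_arm([
  {"xyz": [0,0,0],"turn": [0,0,-0.98],"gripper": 1},
  {"xyz": [0,0,0],"turn": [0,0,-0.98],"gripper": 1},
  {"xyz": [0,0,0],"turn": [0,0,-0.98],"gripper": 1},
  {"xyz": [0,0,0],"turn": [0,0,-0.98],"gripper": 1},
  {"xyz": [0,0,0],"turn": [0,0,-0.98],"gripper": 1},
  {"xyz": [0,0,0],"turn": [0,0.9,0],"gripper": 1},
  {"xyz": [0,0,0],"turn": [0,0.9,0],"gripper": 1},
  {"xyz": [0,0,0],"turn": [0,0.9,0],"gripper": 1},
  {"xyz": [0,0,0],"turn": [0,0.9,0],"gripper": 1},
  {"xyz": [0,0,0],"turn": [0,0.9,0],"gripper": 1},
  {"xyz": [0,0,0],"turn": [0,0.9,0],"gripper": 1},
  {"xyz": [0,0,0],"turn": [0,0,0],"gripper": 1},
  {"xyz": [0,0,0],"turn": [0,0,0],"gripper": 1},
])

```text
time_s: 2.52
position: [0.5294, 0.1192, 0.1897]
tool_rot: [[-0.129, 0.99, -0.061], [0.9, 0.142, 0.413], [0.417, -0.001, -0.909]]
ft_force: [0.4, 0.9, 0.1]
grip_width: 0.0858
```

```bash
python3 - <<'E'
from h import *
o=env.observe(); print(o['time_s'],o['position'],o['tool_rot'].round(3),o['q'])
im,d,ci=grab('wrist'); W=cloud(d,ci); np.savez('w1.npz',im=im,W=W); save('w1.png',im)
E
```

```text
2.5167 [0.52938309 0.11919542 0.18966334] [[-0.129  0.99  -0.061]
 [ 0.9    0.142  0.413]
 [ 0.417 -0.001 -0.909]] [ -10.28551486   25.48272334   82.93169069   23.61580172   80.75769327
 -114.1987332 ]
```

View pics/w1.png

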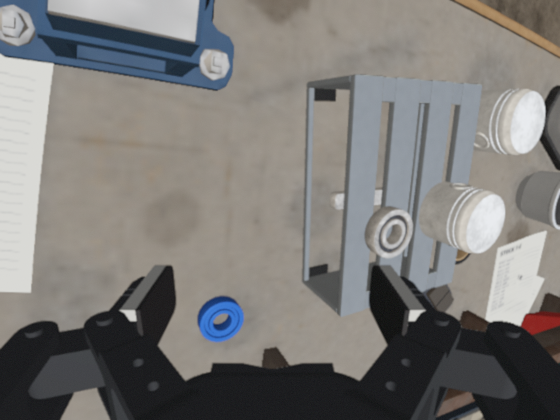

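```bash
python3 - <<'E'
from h import *
z=np.load('w1.npz'); im=z['im'].astype(int); W=z['W']; v,u=np.mgrid[0:420,0:560]
reg=(u>290)&(u<490)&(v>65)&(v<320)
D=W[reg&(abs(W[...,2]-.078)<.006)&(im.max(2)<190)]; print('deck',rect(D),np.median(D[:,2]))
fl=W[(u>120)&(u<280)&(v>110)&(v<250)]; print('floor z',np.nanmedian(fl[...,2]))
m=reg&(u>325)&(u<470)&(v>180)&(v<225)&(im.min(2)>150)&(W[...,2]>-.005)&(W[...,2]<.03)
P=W[m]; R=toR(P); print(m.sum(), rect(R),np.percentile(P[:,2],[5,50,95]))
t=m&(W[...,2]>.009); R=toR(W[t]); 
for x in np.arange(-.07,.07,.005):
    s=(R[:,0]>=x)&(R[:,0]<x+.005)
    if s.sum()>2: print(x.round(3),s.sum(),R[s,1].min().round(4),R[s,1].max().round(4),W[t][s,2].mean().round(4), u[t][s].min(),u[t][s].max(),v[t][s].min(),v[t][s].max())
for nm,zl,zh in [('bear',.088,.096),('pist',.125,.14)]:
    s=reg&(u<440 if nm=='bear' else u>420)&(W[...,2]>zl)&(W[...,2]<zh)
    if nm=='bear': s&=(abs(W[...,0]-.539)<.04)&(abs(W[...,1]-.289)<.035)
    r=rect(W[s]); print(nm,r,toR(np.array(r[0])/1000))
E
```

```text
deck ((507.5826721191406, 323.10693359375), (219.8440399169922, 162.269287109375), 8.59081745147705) 0.07867584060267423
floor z 0.0007516750470221989
249 ((18.293476104736328, -21.753652572631836), (29.250574111938477, 128.04896545410156), 79.30487060546875) [0.01007246 0.01275406 0.01377113]
-0.045 55 -0.0219 -0.0061 0.0123 333 338 194 208
-0.04 56 -0.0235 -0.0062 0.0126 337 342 194 209
-0.035 26 -0.023 -0.0059 0.0128 341 343 193 208
0.01 31 -0.0235 -0.0067 0.013 374 376 190 204
0.015 49 -0.0243 -0.0068 0.013 376 380 190 204
0.02 22 -0.0244 -0.0074 0.0127 379 381 190 204
bear ((538.8812255859375, 290.7044372558594), (47.71686553955078, 45.630088806152344), 71.03729248046875) [[-0.03431918 -0.02657916]]
pist ((520.1876220703125, 352.15167236328125), (58.31099319458008, 39.44141387939453), 18.645774841308594) [[ 0.02919136 -0.01700707]]
```

step_arm([
  {"xyz": [0,0,0],"turn": [0,-0.9,0],"gripper": 1},
  {"xyz": [0,0,0],"turn": [0,-0.9,0],"gripper": 1},
  {"xyz": [0,0,0],"turn": [0,-0.9,0],"gripper": 1},
  {"xyz": [0,0,0],"turn": [0,-0.9,0],"gripper": 1},
  {"xyz": [0,0,0],"turn": [0,-0.9,0],"gripper": 1},
  {"xyz": [0,0,0],"turn": [0,-0.9,0],"gripper": 1},
  {"xyz": [0,0,-1],"turn": [0,0,0],"gripper": 1},
  {"xyz": [0,0,-1],"turn": [0,0,0],"gripper": 1},
  {"xyz": [-0.813,-0.347,0],"turn": [0,0,0],"gripper": 1},
  {"xyz": [-0.813,-0.347,0],"turn": [0,0,0],"gripper": 1},
  {"xyz": [-0.813,-0.347,0],"turn": [0,0,0],"gripper": 1},
  {"xyz": [-0.813,-0.347,0],"turn": [0,0,0],"gripper": 1},
  {"xyz": [-0.813,-0.347,0],"turn": [0,0,0],"gripper": 1},
  {"xyz": [-0.813,-0.347,0],"turn": [0,0,0],"gripper": 1},
  {"xyz": [-0.813,-0.347,0],"turn": [0,0,0],"gripper": 1},
  {"xyz": [-0.813,-0.347,0],"turn": [0,0,0],"gripper": 1},
  {"xyz": [-0.813,-0.347,0],"turn": [0,0,0],"gripper": 1},
  {"xyz": [-0.813,-0.347,0],"turn": [0,0,0],"gripper": 1},
  {"xyz": [-0.813,-0.347,0],"turn": [0,0,0],"gripper": 1},
  {"xyz": [-0.813,-0.347,0],"turn": [0,0,0],"gripper": 1},
])

```text
time_s: 4.23
position: [0.4202, -0.2914, 0.2707]
tool_rot: [[-0.145, 0.989, -0.0], [0.989, 0.145, -0.002], [-0.002, -0.0, -1.0]]
ft_force: [0.9, 0.5, 0.2]
grip_width: 0.0854
```

step_arm([
  {"xyz": [0,0,0],"turn": [0,0,0.995],"gripper": 1},
  {"xyz": [0,0,0],"turn": [0,0,0.995],"gripper": 1},
  {"xyz": [0,0,0],"turn": [0,0,0.995],"gripper": 1},
  {"xyz": [0,0,0],"turn": [0,0,0.995],"gripper": 1},
  {"xyz": [0,0,0],"turn": [0,0,0.995],"gripper": 1},
  {"xyz": [0,0,0],"turn": [0,0,0.995],"gripper": 1},
  {"xyz": [0,0,0],"turn": [0,0,0.995],"gripper": 1},
  {"xyz": [0,0,0],"turn": [0,0,0.995],"gripper": 1},
  {"xyz": [0,0,0],"turn": [0,0,0.995],"gripper": 1},
  {"xyz": [0,0,0],"turn": [0,0,0.995],"gripper": 1},
  {"xyz": [0,0,0],"turn": [0,0,0.995],"gripper": 1},
  {"xyz": [0,0,0],"turn": [0,0,0.995],"gripper": 1},
  {"xyz": [0,0,0],"turn": [0,0,0.995],"gripper": 1},
  {"xyz": [0,0,0],"turn": [0,0,0.995],"gripper": 1},
  {"xyz": [0,0,0],"turn": [0,0,0.995],"gripper": 1},
  {"xyz": [0,0,0],"turn": [0,0,0.995],"gripper": 1},
  {"xyz": [0,0,0],"turn": [0,0,0.995],"gripper": 1},
  {"xyz": [0,0,0],"turn": [0,0,0.995],"gripper": 1},
  {"xyz": [0,0,0],"turn": [0,0,0.995],"gripper": 1},
  {"xyz": [0,0,0],"turn": [0,0,0],"gripper": 1},
])

```text
time_s: 5.9
position: [0.421, -0.2898, 0.2706]
tool_rot: [[0.98, 0.2, -0.0], [0.2, -0.98, -0.002], [-0.001, 0.002, -1.0]]
ft_force: [0.1, 0.8, -0.2]
grip_width: 0.0854
```

```bash
python3 - <<'E'
from h import *
o=env.observe(); print(o['time_s'],o['position'],o['tool_rot'].round(4))
im,d,ci=grab('wrist'); W=cloud(d,ci); np.savez('w2.npz',im=im,W=W); save('w2.png',im)
g=im.astype(int).mean(2); reg=(abs(W[...,0]-.47)<.2)&(abs(W[...,1]+.285)<.12)
for nm,m in dict(grip=reg&(abs(W[...,2]-.086)<.006),cross=reg&(abs(W[...,2]-.033)<.004)&(g>120),jaw=reg&(abs(W[...,2]-.016)<.004)&(g>120),mat=reg&(abs(W[...,2]-.002)<.004)&(g<60)).items():
    n,l,st,_=cv2.connectedComponentsWithStats(cv2.dilate(m.astype(np.uint8),np.ones((3,3)))); 
    P=W[m]; print(nm,m.sum(),np.median(P,0).round(4),rect(P))
E
```

```text
5.9 [ 0.42098695 -0.28975801  0.27055056] [[ 9.799e-01  1.995e-01 -1.000e-04]
 [ 1.995e-01 -9.799e-01 -1.800e-03]
 [-5.000e-04  1.800e-03 -1.000e+00]]
grip 975 [ 0.4307 -0.287   0.086 ] ((533.8642578125, -239.9663848876953), (308.8533630371094, 34.93586730957031), 22.867286682128906)
cross 1688 [ 0.4905 -0.2801  0.0332] ((445.3554382324219, -281.63323974609375), (145.4574737548828, 67.51661682128906), 10.698974609375)
jaw 672 [ 0.5428 -0.262   0.0161] ((471.1069030761719, -276.6050720214844), (202.82125854492188, 63.86048889160156), 11.411418914794922)
mat 11377 [ 0.4756 -0.2666  0.0025] ((468.8235778808594, -279.3829345703125), (267.37200927734375, 97.46240997314453), 10.917566299438477)
```

View pics/w2.png

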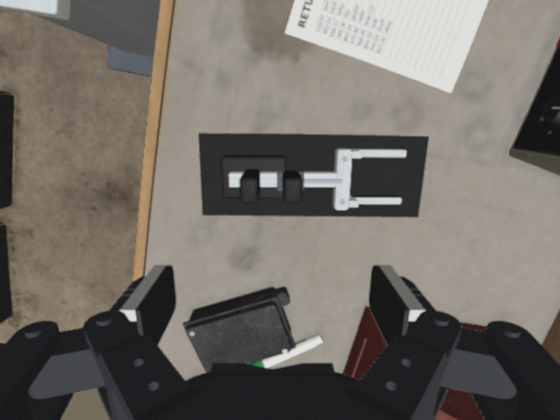

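```bash
python3 - <<'E'
from h import *
z=np.load('w2.npz'); im=z['im'].astype(int); W=z['W']; v,u=np.mgrid[0:420,0:560]; g=im.mean(2)
m=(u>225)&(u<315)&(v>160)&(v<210)&(abs(W[...,2]-.086)<.004); r=rect(W[m]); print('grip',m.sum(),r)
for n,a,b in(('L',140,162),('R',193,212)):
    m=(u>352)&(u<412)&(v>a)&(v<b)&(g>130)&(W[...,2]>.008)&(W[...,2]<.022); r=rect(W[m]); print(n,m.sum(),r,np.median(W[m],0))
m=(u>330)&(u<358)&(v>145)&(v<215)&(g>120)&(W[...,2]>.026)&(W[...,2]<.04); print('ch',rect(W[m]))
m=(u>300)&(u<335)&(v>165)&(v<195)&(g>120)&(W[...,2]>.02)&(W[...,2]<.04); print('shaft',rect(W[m]))
m=(u>215)&(u<292)&(v>150)&(v<205)&(W[...,2]>.012)&(W[...,2]<.026); print('foot',rect(W[m]))
E
```

```text
grip 962 ((420.3084716796875, -287.96038818359375), (60.01163101196289, 25.69070816040039), 11.929043769836426)
L 334 ((538.720703125, -234.66751098632812), (53.639896392822266, 7.989677906036377), 11.78617000579834) [ 0.53819885 -0.23450241  0.01597381]
R 309 ((548.5292358398438, -289.6246032714844), (56.01362228393555, 7.697113037109375), 11.312830924987793) [ 0.5500138  -0.28917886  0.01620581]
ch ((499.36181640625, -271.3926086425781), (30.999794006347656, 67.86543273925781), 15.312589645385742)
shaft ((472.8939514160156, -278.4660339355469), (35.49992752075195, 18.49100685119629), 11.613326072692871)
foot ((400.4112548828125, -291.87188720703125), (74.51193237304688, 49.89417266845703), 11.452341079711914)
```

step_arm([
  {"xyz": [-0.01,-0.03,0.9],"turn": [0,0,0],"gripper": 1},
  {"xyz": [0,0,0.9],"turn": [0,0,0],"gripper": 1},
  {"xyz": [0,0,0.9],"turn": [0,0,0],"gripper": 1},
  {"xyz": [0,0,0.9],"turn": [0,0,0],"gripper": 1},
  {"xyz": [0,0,0.8],"turn": [0,0,0],"gripper": 1},
  {"xyz": [0,0,0.4],"turn": [0,0,0],"gripper": 1},
  {"xyz": [0,0,0.25],"turn": [0,0,0],"gripper": 1},
  {"xyz": [0,0,0],"turn": [0,0,0],"gripper": 0.27},
  {"xyz": [0,0,0],"turn": [0,0,0],"gripper": 0.27},
  {"xyz": [0,0,0],"turn": [0,0,0],"gripper": 0.27},
  {"xyz": [0,0,0],"turn": [0,0,0],"gripper": 0.27},
  {"xyz": [0,0,0],"turn": [0,0,0],"gripper": 0.27},
  {"xyz": [0,0,0],"turn": [0,0,0],"gripper": 0.27},
  {"xyz": [0,0,0],"turn": [0,0,0],"gripper": 0.27},
], squeeze=40)

```text
time_s: 7.12
position: [0.4201, -0.2898, 0.0699]
tool_rot: [[0.979, 0.203, 0.001], [0.203, -0.979, -0.003], [0.0, 0.003, -1.0]]
ft_force: [-4.1, -0.6, 6.5]
grip_width: 0.0543
```

step_arm([
  {"xyz": [0,0,-0.25],"turn": [0,0,0],"gripper": 0.27},
  {"xyz": [0,0,-0.5],"turn": [0,0,0],"gripper": 0.27},
  {"xyz": [0,0,-0.5],"turn": [0,0,0],"gripper": 0.27},
  {"xyz": [0,0,0],"turn": [0,0,0],"gripper": 0.27},
  {"xyz": [0,0,0],"turn": [0,0,0],"gripper": 0.27},
])

```text
time_s: 7.53
position: [0.4203, -0.2894, 0.1191]
tool_rot: [[0.979, 0.202, 0.002], [0.202, -0.979, -0.002], [0.001, 0.003, -1.0]]
ft_force: [-0.3, -0.0, -3.4]
grip_width: 0.0544
```

```bash
python3 - <<'E'
from h import *
o=env.observe(); print(o['time_s'],o['position'],o['ft_force'],o['wrist_torque'],o['grip_width'])
im,d,ci=grab('wrist'); W=cloud(d,ci); np.savez('w3.npz',im=im,W=W); save('w3.png',im)
im2,d2,ci2=grab('scene'); np.savez('s3.npz',im=im2,W=cloud(d2,ci2))
save('both3.png',np.hstack([im[:,100:500],cv2.resize(im2[100:240,270:430],(400,350))[:350]] if 0 else [im,np.vstack([cv2.resize(im2[120:220,290:400],(231,210)),np.zeros((210,231,3),np.uint8)])]))
E
```

```text
7.5333 [ 0.42031336 -0.28938714  0.1191189 ] [-0.32679853 -0.01679588 -3.37253567] [0.01294359 0.10406392 0.00551602] 0.054446132439154415
```

View pics/both3.png

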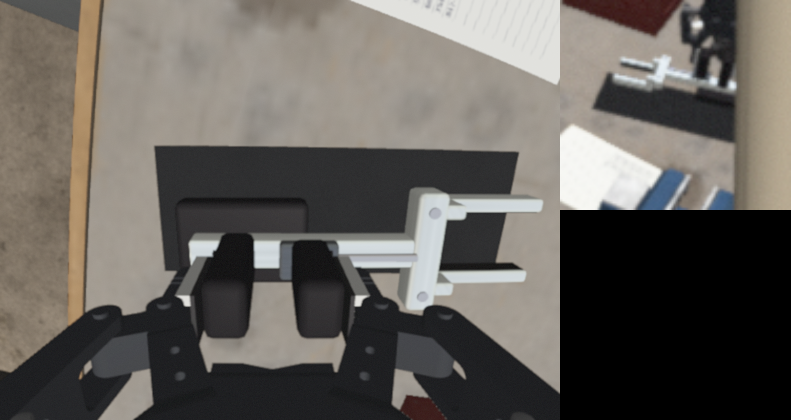

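```bash
cat >> h.py <<'E'
def held(name='wrist'):
    "jaw/crosshead points in frame: tool x, -tool y (left), up, relative to TCP"
    o=env.observe(); im,d,ci=grab('wrist'); W=cloud(d,ci); return o,im,W,jaw(o,im,W)
def jaw(o,im,W):
    R=o['tool_rot']; T=(W-o['position'])@R; T=T*[1,-1,-1]
    b=(im.astype(int).mean(2)>110)&(T[...,2]<-.02)&(T[...,2]>-.075)&(abs(T[...,1])<.045)
    out={}
    for n,a,c in (('crosshead',.076,.087),('jawroot',.1,.11),('jawmid',.115,.125),('jawtip',.135,.15)):
        m=b&(T[...,0]>a)&(T[...,0]<c)
        for s,q in (('L',T[...,1]>.006),('R',T[...,1]<-.006)):
            P=T[m&q]
            if len(P)>5: out[n+s]=(len(P),np.percentile(P[:,1],[3,97]).round(4),np.percentile(P[:,2],[5,50,95]).round(4))
    m=b&(T[...,0]>.1)&(T[...,0]<.2); out['xmax']=np.percentile(T[m][:,0],99).round(4)
    return out
E
python3 - <<'E'
from h import *
z=np.load('w3.npz'); o=env.observe()
for k,v in jaw(o,z['im'],z['W']).items(): print(k,v)
E
```

```text
crossheadL (1489, array([0.0073, 0.0342]), array([-0.0424, -0.0343, -0.0327]))
crossheadR (1093, array([-0.0316, -0.007 ]), array([-0.0419, -0.0341, -0.0326]))
jawrootL (196, array([0.0199, 0.0271]), array([-0.0596, -0.0474, -0.0374]))
jawrootR (191, array([-0.0248, -0.0182]), array([-0.0537, -0.0463, -0.0374]))
jawmidL (294, array([0.0186, 0.0271]), array([-0.0597, -0.0523, -0.051 ]))
jawmidR (184, array([-0.0257, -0.0186]), array([-0.0533, -0.052 , -0.051 ]))
jawtipL (429, array([0.0187, 0.0273]), array([-0.0603, -0.0523, -0.051 ]))
jawtipR (274, array([-0.0257, -0.0187]), array([-0.0539, -0.0521, -0.051 ]))
xmax 0.1573
```

step_arm([
  {"xyz": [0,0,-0.9],"turn": [0,0,0],"gripper": 0.27},
  {"xyz": [0,0,-0.9],"turn": [0,0,0],"gripper": 0.27},
  {"xyz": [0,0,-0.9],"turn": [0,0,0],"gripper": 0.27},
  {"xyz": [0,0,-0.9],"turn": [0,0,0],"gripper": 0.27},
  {"xyz": [0,0,-0.9],"turn": [0,0,0],"gripper": 0.27},
  {"xyz": [0.431,-0.585,0],"turn": [0,0,0],"gripper": 0.27},
  {"xyz": [0.431,-0.585,0],"turn": [0,0,0],"gripper": 0.27},
  {"xyz": [0.431,-0.585,0],"turn": [0,0,0],"gripper": 0.27},
  {"xyz": [0.431,-0.585,0],"turn": [0,0,0],"gripper": 0.27},
  {"xyz": [0.431,-0.585,0],"turn": [0,0,0],"gripper": 0.27},
  {"xyz": [0.431,-0.585,0],"turn": [0,0,0],"gripper": 0.27},
  {"xyz": [0.431,-0.585,0],"turn": [0,0,0],"gripper": 0.27},
  {"xyz": [0.431,-0.585,0],"turn": [0,0,0],"gripper": 0.27},
  {"xyz": [0.431,-0.585,0],"turn": [0,0,0],"gripper": 0.27},
  {"xyz": [0.431,-0.585,0],"turn": [0,0,0],"gripper": 0.27},
  {"xyz": [0.431,-0.585,0],"turn": [0,0,0],"gripper": 0.27},
  {"xyz": [0.431,-0.585,0],"turn": [0,0,0],"gripper": 0.27},
  {"xyz": [0,0,0],"turn": [0,0,0],"gripper": 0.27},
])

```text
time_s: 9.13
position: [0.5671, 0.0316, 0.2962]
tool_rot: [[0.979, 0.206, -0.002], [0.206, -0.979, 0.002], [-0.002, -0.003, -1.0]]
ft_force: [-0.8, 0.3, -3.3]
grip_width: 0.055
```

step_arm([
  {"xyz": [0,0,0],"turn": [0,0,-0.987],"gripper": 0.27},
  {"xyz": [0,0,0],"turn": [0,0,-0.987],"gripper": 0.27},
  {"xyz": [0,0,0],"turn": [0,0,-0.987],"gripper": 0.27},
  {"xyz": [0,0,0],"turn": [0,0,-0.987],"gripper": 0.27},
  {"xyz": [0,0,0],"turn": [0,0,-0.987],"gripper": 0.27},
  {"xyz": [0,0,0],"turn": [0,0,-0.987],"gripper": 0.27},
  {"xyz": [0,0,0],"turn": [0,0,-0.987],"gripper": 0.27},
  {"xyz": [0,0,0],"turn": [0,0,-0.987],"gripper": 0.27},
  {"xyz": [0,0,0],"turn": [0,0,-0.987],"gripper": 0.27},
  {"xyz": [0,0,0],"turn": [0,0,-0.987],"gripper": 0.27},
  {"xyz": [0,0,0],"turn": [0,0,-0.987],"gripper": 0.27},
  {"xyz": [0,0,0],"turn": [0,0,-0.987],"gripper": 0.27},
  {"xyz": [0,0,0],"turn": [0,0,-0.987],"gripper": 0.27},
  {"xyz": [0,0,0],"turn": [0,0,-0.987],"gripper": 0.27},
  {"xyz": [0,0,0],"turn": [0,0,-0.987],"gripper": 0.27},
  {"xyz": [0,0,0],"turn": [0,0,-0.987],"gripper": 0.27},
  {"xyz": [0,0,0],"turn": [0,0,-0.987],"gripper": 0.27},
  {"xyz": [0,0,0],"turn": [0,0,-0.987],"gripper": 0.27},
  {"xyz": [0,0,0],"turn": [0,0,-0.987],"gripper": 0.27},
  {"xyz": [0,0,0],"turn": [0,0,0],"gripper": 0.27},
])

```text
time_s: 10.8
position: [0.566, 0.0273, 0.2967]
tool_rot: [[-0.134, 0.991, -0.002], [0.991, 0.134, 0.0], [0.001, -0.002, -1.0]]
ft_force: [-0.2, -0.3, -2.9]
grip_width: 0.0542
```

```bash
cat >> h.py <<'E'
C=np.array([.5076,.322]); 
def status():
    o=env.observe(); R=o['tool_rot']; print('t',o['time_s'],'R',toR(o['position'])[0].round(4),'z',o['position'][2].round(4),'yaw',np.rad2deg(np.arctan2(R[1,0],R[0,0])).round(2),'tilt',R[2].round(3),'f',o['ft_force'].round(1),'m',o['wrist_torque'].round(2),'w',o['grip_width'].round(4)); return o
def go(xR,yR,z,yaw=None):
    o=env.observe(); p=np.r_[fromR([xR,yR])[0],z]; print('need',(o['tool_rot'].T@(p-o['position'])/.04).round(3))
E
python3 - <<'E'
from h import *
status(); go(-.30,-.015,.083)
E
```

```text
Traceback (most recent call last):
  File "h.py", line 37, in status
    o=env.observe(); R=o['tool_rot']; print('t',o['time_s'],'R',toR(o['position'])[0].round(4),'z',o['position'][2].round(4),'yaw',np.rad2deg(np.arctan2(R[1,0],R[0,0])).round(2),'tilt',R[2].round(3),'f',o['ft_force'].round(1),'m',o['wrist_torque'].round(2),'w',o['grip_width'].round(4)); return o
                                                                                                                                                                                                                                                                     ^^^^^^^^^^^^^^^^^^^^^
AttributeError: 'float' object has no attribute 'round'
```

step_arm([
  {"xyz": [0,0,0.89],"turn": [0,0,0],"gripper": 0.27},
  {"xyz": [0,0,0.89],"turn": [0,0,0],"gripper": 0.27},
  {"xyz": [0,0,0.89],"turn": [0,0,0],"gripper": 0.27},
  {"xyz": [0,0,0.89],"turn": [0,0,0],"gripper": 0.27},
  {"xyz": [0,0,0.89],"turn": [0,0,0],"gripper": 0.27},
  {"xyz": [0,0,0.6],"turn": [0,0,0],"gripper": 0.27},
  {"xyz": [0,0,0.29],"turn": [0,0,0],"gripper": 0.27},
  {"xyz": [0.5,0,0],"turn": [0,0,0],"gripper": 0.27},
  {"xyz": [0.5,0,0],"turn": [0,0,0],"gripper": 0.27},
  {"xyz": [0,0,0],"turn": [0,0,0],"gripper": 0.27},
])

```text
time_s: 11.63
position: [0.5598, 0.0696, 0.0834]
tool_rot: [[-0.131, 0.991, -0.003], [0.991, 0.131, 0.001], [0.001, -0.002, -1.0]]
ft_force: [0.4, 0.8, -3.5]
grip_width: 0.0544
```

```bash
sed -i "s/o\['grip_width'\].round(4)/round(o['grip_width'],4)/" h.py; python3 - <<'E'
from h import *
status(); go(-.152,-.015,.083)
o,im,W,j=held()
for k,v in j.items(): print(k,v)
save('w4.png',im); np.savez('w4.npz',im=im,W=W)
E
```

```text
t 11.6333 R [-0.2573 -0.015 ] z 0.0834 yaw 97.54 tilt [ 0.001 -0.002 -1.   ] f [ 0.4  0.8 -3.5] m [-0.01  0.06  0.  ] w 0.0544
need [ 2.632 -0.037  0.014]
crossheadL (1659, array([0.007 , 0.0331]), array([-0.0485, -0.0366, -0.0346]))
crossheadR (1192, array([-0.0328, -0.0069]), array([-0.0463, -0.0366, -0.0352]))
jawrootL (197, array([0.0187, 0.0262]), array([-0.0627, -0.0496, -0.0392]))
jawrootR (196, array([-0.0264, -0.0192]), array([-0.0556, -0.0453, -0.0397]))
jawmidL (312, array([0.0176, 0.0263]), array([-0.0642, -0.0542, -0.053 ]))
jawmidR (186, array([-0.0258, -0.0193]), array([-0.0558, -0.0543, -0.0533]))
jawtipL (462, array([0.0176, 0.0264]), array([-0.0632, -0.0542, -0.0529]))
jawtipR (263, array([-0.0261, -0.0194]), array([-0.056 , -0.0543, -0.0531]))
xmax 0.1829
```

View pics/w4.png

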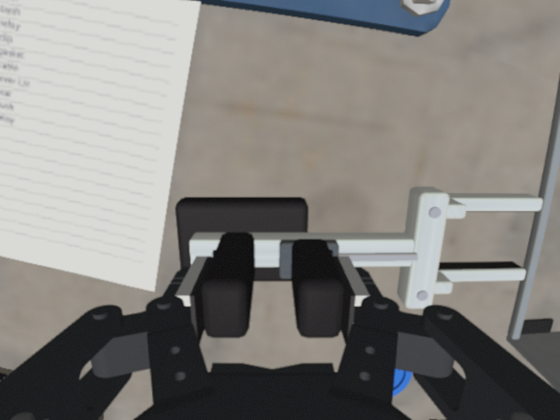

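step_arm([
  {"xyz": [0.4,0,0],"turn": [0,0,0],"gripper": 0.27},
  {"xyz": [0.4,0,0],"turn": [0,0,0],"gripper": 0.27},
  {"xyz": [0.4,0,0],"turn": [0,0,0],"gripper": 0.27},
  {"xyz": [0.4,0,0],"turn": [0,0,0],"gripper": 0.27},
  {"xyz": [0.4,0,0],"turn": [0,0,0],"gripper": 0.27},
  {"xyz": [0.4,0,0],"turn": [0,0,0],"gripper": 0.27},
  {"xyz": [0.23,0,0],"turn": [0,0,0],"gripper": 0.27},
  {"xyz": [0,0,0],"turn": [0,0,0],"gripper": 0.27},
])

```text
time_s: 12.35
position: [0.5468, 0.1723, 0.0843]
tool_rot: [[-0.132, 0.991, -0.0], [0.991, 0.132, 0.0], [0.0, -0.0, -1.0]]
ft_force: [-0.2, 0.2, -3.3]
grip_width: 0.0544
```

```bash
python3 - <<'E'
from h import *
status(); 
o,im,W,j=held()
im2,_,_=grab('top')
save('w5.png',np.hstack([im[150:350,300:],cv2.resize(im2[175:275,155:285],(400,308))[:200]])); np.savez('w5.npz',im=im,W=W); save('w5f.png',np.hstack([cv2.resize(im[130:340,360:560],(400,420)),cv2.resize(im2[175:275,155:255],(400,420))]))
E
```

```text
t 12.35 R [-0.1538 -0.017 ] z 0.0843 yaw 97.59 tilt [ 0. -0. -1.] f [-0.2  0.2 -3.3] m [-0.07 -0.02 -0.04] w 0.0544
```

View pics/w5f.png

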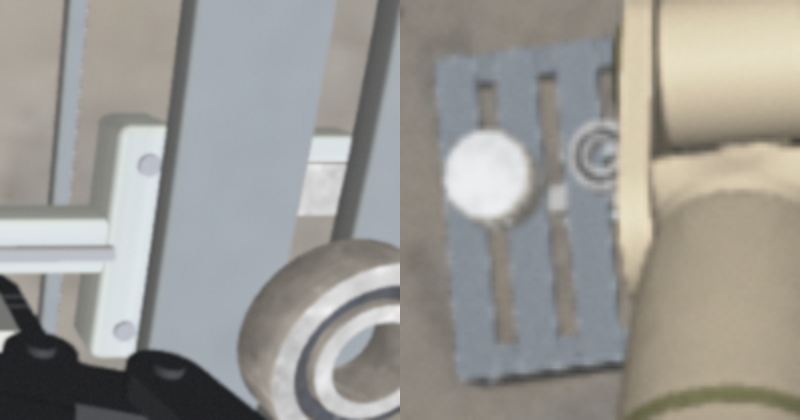

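```bash
python3 - <<'E'
from h import *
o=status(); z=np.load('w5.npz'); im=z['im'].astype(int); W=z['W']; v,u=np.mgrid[0:420,0:560]
T=(W-o['position'])@o['tool_rot']*[1,-1,-1]
m=(u>505)&(u<540)&(v>185)&(v<260)&(W[...,2]<.05)&(im.min(2)>130)
P=T[m]; zz=W[m][:,2]
print(np.histogram(zz,np.arange(-.01,.05,.004)))
for a,b,n in ((.005,.018,'gauge'),(.022,.038,'jaw')):
    s=(zz>a)&(zz<b); print(n,s.sum(),np.percentile(P[s],[3,97],axis=0).round(4).tolist(),np.median(zz[s]))
E
```

```text
t 12.45 R [-0.1554 -0.0172] z 0.0844 yaw 97.54 tilt [-0. -0. -1.] f [-0.6 -0.4 -2.2] m [-0.1   0.    0.05] w 0.0544
(array([  0,   0, 451,   8,   0, 492,   7,  11,  10, 118, 181,   0,   0,
         0]), array([-0.01 , -0.006, -0.002,  0.002,  0.006,  0.01 ,  0.014,  0.018,
        0.022,  0.026,  0.03 ,  0.034,  0.038,  0.042,  0.046]))
gauge 499 [[0.1575, -0.0042, -0.0727], [0.1702, 0.0125, -0.0705]] 0.012737890263069068
jaw 309 [[0.1434, 0.0179, -0.0583], [0.1567, 0.0267, -0.0527]] 0.0301980033164716
```

step_arm([
  {"xyz": [0,-0.1,0],"turn": [0,0,0],"gripper": 0.27},
  {"xyz": [0,0,0.12],"turn": [0,0,0],"gripper": 0.27},
  {"xyz": [0,0,0.12],"turn": [0,0,0],"gripper": 0.27},
  {"xyz": [0,0,0.11],"turn": [0,0,0],"gripper": 0.27},
  {"xyz": [0,0,0],"turn": [0,0,0],"gripper": 0.27},
  {"xyz": [0,0,0],"turn": [0,0,0],"gripper": 0.27},
])

```text
time_s: 12.95
position: [0.543, 0.1707, 0.0701]
tool_rot: [[-0.131, 0.991, -0.001], [0.991, 0.131, -0.0], [-0.0, -0.001, -1.0]]
ft_force: [0.2, 0.4, -3.1]
grip_width: 0.0545
```

step_arm([
  {"xyz": [0,0,0],"turn": [0,0,0],"gripper": 0.15},
  {"xyz": [0,0,0],"turn": [0,0,0],"gripper": 0.08},
  {"xyz": [0,0,0],"turn": [0,0,0],"gripper": 0.0},
  {"xyz": [0,0,0],"turn": [0,0,0],"gripper": -0.1},
  {"xyz": [0,0,0],"turn": [0,0,0],"gripper": -0.2},
  {"xyz": [0,0,0],"turn": [0,0,0],"gripper": -0.2},
  {"xyz": [0,0,0],"turn": [0,0,0],"gripper": -0.2},
  {"xyz": [0,0,0],"turn": [0,0,0],"gripper": -0.2},
  {"xyz": [0,0,0],"turn": [0,0,0],"gripper": -0.2},
  {"xyz": [0,0,0],"turn": [0,0,0],"gripper": -0.2},
  {"xyz": [0,0,0],"turn": [0,0,0],"gripper": -0.2},
  {"xyz": [0,0,0],"turn": [0,0,0],"gripper": -0.2},
], squeeze=45)

```text
time_s: 13.95
position: [0.5433, 0.1708, 0.0709]
tool_rot: [[-0.132, 0.991, 0.001], [0.991, 0.132, -0.0], [-0.0, 0.001, -1.0]]
ft_force: [-0.5, -3.8, 5.3]
grip_width: 0.0427
```

```bash
python3 - <<'E'
from h import *
o,im,W,j=held(); status()
for k,v in j.items(): print(k,v)
v,u=np.mgrid[0:420,0:560]; T=(W-o['position'])@o['tool_rot']*[1,-1,-1]
m=(u>490)&(v>170)&(v<280)&(W[...,2]<.05)&(W[...,2]>.006)&(im.min(2)>130); P=T[m]
for a in np.arange(-.03,.03,.003):
    s=(P[:,1]>=a)&(P[:,1]<a+.003)
    if s.sum()>5: print(a.round(3),s.sum(),np.median(W[m][s,2]).round(4),P[s,0].min().round(3),P[s,0].max().round(3))
E
```

```text
t 14.0 R [-0.1548 -0.0134] z 0.071 yaw 97.56 tilt [-0.     0.001 -1.   ] f [-0.9 -3.8  5.3] m [0.2  0.27 0.17] w 0.0431
crossheadL (2205, array([0.0069, 0.0423]), array([-0.0705, -0.0501, -0.0375]))
crossheadR (1361, array([-0.043 , -0.0073]), array([-0.0703, -0.048 , -0.0379]))
jawrootL (521, array([0.0111, 0.0444]), array([-0.0712, -0.07  , -0.0426]))
jawrootR (115, array([-0.0155, -0.0089]), array([-0.0573, -0.0454, -0.0416]))
jawmidL (263, array([0.0162, 0.0439]), array([-0.0712, -0.0703, -0.0691]))
jawmidR (122, array([-0.0444, -0.0313]), array([-0.0711, -0.0704, -0.0693]))
xmax 0.1868
-0.018 6 0.0143 0.162 0.164
-0.015 14 0.0146 0.161 0.164
-0.012 15 0.0144 0.161 0.164
-0.009 77 0.0126 0.163 0.176
-0.006 83 0.0127 0.163 0.176
-0.003 81 0.0127 0.163 0.176
-0.0 81 0.0129 0.163 0.175
0.003 86 0.0129 0.163 0.176
0.006 115 0.0125 0.163 0.179
0.009 30 0.0122 0.161 0.177
0.012 16 0.0147 0.161 0.164
0.015 6 0.0146 0.161 0.163
```

step_arm([
  {"xyz": [0,0,-0.1],"turn": [0,0,0],"gripper": -0.2},
  {"xyz": [0,0,-0.1],"turn": [0,0,0],"gripper": -0.2},
  {"xyz": [0,0,-0.1],"turn": [0,0,0],"gripper": -0.2},
  {"xyz": [0,0,-0.1],"turn": [0,0,0],"gripper": -0.2},
  {"xyz": [0,0,0],"turn": [0,0,0],"gripper": -0.2},
  {"xyz": [0,0,0],"turn": [0,0,0],"gripper": -0.2},
])

```text
time_s: 14.5
position: [0.5431, 0.1709, 0.0867]
tool_rot: [[-0.132, 0.991, 0.0], [0.991, 0.132, -0.0], [-0.0, 0.0, -1.0]]
ft_force: [0.1, 0.1, -4.3]
grip_width: 0.0428
```

```bash
python3 - <<'E'
from h import *
o,im,W,j=held(); status()
v,u=np.mgrid[0:420,0:560]; T=(W-o['position'])@o['tool_rot']*[1,-1,-1]
m=(u>490)&(v>170)&(v<280)&(W[...,2]<.05)&(W[...,2]>.006)&(im.min(2)>130); P=T[m]
for a in np.arange(-.03,.03,.003):
    s=(P[:,1]>=a)&(P[:,1]<a+.003)
    if s.sum()>5: print(a.round(3),s.sum(),np.median(W[m][s,2]).round(4),P[s,0].min().round(3),P[s,0].max().round(3))
E
```

```text
t 14.55 R [-0.1546 -0.0131] z 0.0865 yaw 97.57 tilt [-0. -0. -1.] f [-0.3 -0.6 -3.9] m [-0.23 -0.   -0.01] w 0.0427
-0.018 14 0.0292 0.143 0.148
-0.015 56 0.0296 0.143 0.154
-0.012 111 0.029 0.143 0.158
-0.009 78 0.0273 0.145 0.157
-0.006 82 0.0275 0.144 0.158
-0.003 85 0.0275 0.144 0.157
-0.0 84 0.0274 0.145 0.157
0.003 86 0.0274 0.144 0.157
0.006 65 0.0276 0.144 0.157
0.009 85 0.0295 0.143 0.155
0.012 101 0.0296 0.142 0.155
0.015 59 0.0279 0.143 0.161
```

step_arm([
  {"xyz": [-0.3,0,0],"turn": [0,0,0],"gripper": -0.2},
  {"xyz": [-0.4,0,0],"turn": [0,0,0],"gripper": -0.2},
  {"xyz": [-0.4,0,0],"turn": [0,0,0],"gripper": -0.2},
  {"xyz": [-0.4,0,0],"turn": [0,0,0],"gripper": -0.2},
  {"xyz": [-0.4,0,0],"turn": [0,0,0],"gripper": -0.2},
  {"xyz": [-0.4,0,0],"turn": [0,0,0],"gripper": -0.2},
  {"xyz": [-0.4,0,0],"turn": [0,0,0],"gripper": -0.2},
  {"xyz": [-0.4,0,0],"turn": [0,0,0],"gripper": -0.2},
  {"xyz": [-0.4,0,0],"turn": [0,0,0],"gripper": -0.2},
  {"xyz": [-0.4,0,0],"turn": [0,0,0],"gripper": -0.2},
  {"xyz": [-0.3,0,0],"turn": [0,0,0],"gripper": -0.2},
  {"xyz": [0,0,0],"turn": [0,0,0],"gripper": -0.2},
  {"xyz": [0,0,0],"turn": [0,0,0],"gripper": -0.2},
])

```text
time_s: 15.63
position: [0.5651, 0.0037, 0.0864]
tool_rot: [[-0.13, 0.991, -0.0], [0.991, 0.13, 0.0], [0.0, -0.0, -1.0]]
ft_force: [-0.3, -0.6, -4.2]
grip_width: 0.0431
```

step_arm([
  {"xyz": [0,-0.4,-0.5],"turn": [0,0,0],"gripper": -0.2},
  {"xyz": [0,-0.4,-0.5],"turn": [0,0,0],"gripper": -0.2},
  {"xyz": [0,-0.4,-0.5],"turn": [0,0,0],"gripper": -0.2},
  {"xyz": [0,-0.4,-0.5],"turn": [0,0,0],"gripper": -0.2},
  {"xyz": [0,-0.1,0],"turn": [0,0,0],"gripper": -0.2},
  {"xyz": [0,0,0],"turn": [0,0,0],"gripper": -0.2},
])

```text
time_s: 16.13
position: [0.4972, -0.0041, 0.1671]
tool_rot: [[-0.132, 0.991, 0.002], [0.991, 0.132, -0.0], [-0.0, 0.001, -1.0]]
ft_force: [0.2, 0.1, -4.8]
grip_width: 0.0426
```

```bash
python3 - <<'E'
from h import *
o,im,W,j=held(); status(); save('w6.png',im); go(-.155,.055,.165)
v,u=np.mgrid[0:420,0:560]; T=(W-o['position'])@o['tool_rot']*[1,-1,-1]
m=(T[...,0]>.095)&(T[...,0]<.25)&(abs(T[...,1])<.0075)&(T[...,2]>-.09)&(T[...,2]<-.045); P=T[m]
for a in np.arange(.09,.25,.01):
    s=(P[:,0]>=a)&(P[:,0]<a+.01)
    if s.sum()>5: print(a.round(3),s.sum(),np.median(P[s,2]).round(4))
E
```

```text
t 16.1833 R [-0.3212  0.0572] z 0.1662 yaw 97.59 tilt [ 0.  0. -1.] f [ 1.2  1.4 -4.8] m [-0.19  0.01 -0.06] w 0.0428
need [4.156e+00 1.000e-03 3.100e-02]
0.1 11 -0.061
0.11 291 -0.0593
0.12 356 -0.0592
0.13 359 -0.0593
0.14 344 -0.0593
0.15 345 -0.0594
0.16 321 -0.0594
0.17 319 -0.0595
0.18 28 -0.0598
```

View pics/w6.png

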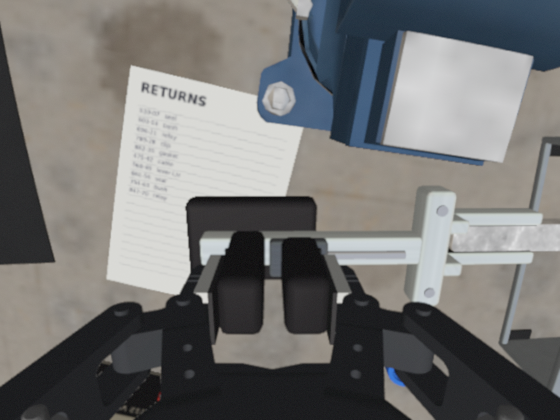

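step_arm([
  {"xyz": [0.3,0,0],"turn": [0,0,0],"gripper": -0.2},
  {"xyz": [0.45,0,0],"turn": [0,0,0],"gripper": -0.2},
  {"xyz": [0.45,0,0],"turn": [0,0,0],"gripper": -0.2},
  {"xyz": [0.45,0,0],"turn": [0,0,0],"gripper": -0.2},
  {"xyz": [0.45,0,0],"turn": [0,0,0],"gripper": -0.2},
  {"xyz": [0.45,0,0],"turn": [0,0,0],"gripper": -0.2},
  {"xyz": [0.45,0,0],"turn": [0,0,0],"gripper": -0.2},
  {"xyz": [0.45,0,0],"turn": [0,0,0],"gripper": -0.2},
  {"xyz": [0.4,0,0],"turn": [0,0,0],"gripper": -0.2},
  {"xyz": [0.3,0,0],"turn": [0,0,0],"gripper": -0.2},
  {"xyz": [0,0,0.1],"turn": [0,0,0],"gripper": -0.2},
  {"xyz": [0,0,0.1],"turn": [0,0,0],"gripper": -0.2},
  {"xyz": [0,0,0.05],"turn": [0,0,0],"gripper": -0.2},
  {"xyz": [0,0,0],"turn": [0,0,0],"gripper": -0.2},
  {"xyz": [0,0,0],"turn": [0,0,0],"gripper": -0.2},
])

```text
time_s: 17.43
position: [0.476, 0.1594, 0.1563]
tool_rot: [[-0.131, 0.991, -0.001], [0.991, 0.131, -0.0], [-0.0, -0.001, -1.0]]
ft_force: [-0.8, -0.6, -2.9]
grip_width: 0.0427
```

step_arm([
  {"xyz": [0,0,0.04],"turn": [0,0,0],"gripper": -0.2},
  {"xyz": [0,0,0.04],"turn": [0,0,0],"gripper": -0.2},
  {"xyz": [0,0,0],"turn": [0,0,0],"gripper": -0.2},
])

```text
time_s: 17.68
position: [0.4759, 0.1597, 0.1531]
tool_rot: [[-0.131, 0.991, -0.0], [0.991, 0.131, -0.0], [-0.0, -0.0, -1.0]]
ft_force: [-0.1, 0.3, -3.9]
grip_width: 0.0425
```

step_arm([
  {"xyz": [0,0,0.03],"turn": [0,0,0],"gripper": -0.2},
  {"xyz": [0,0,0.03],"turn": [0,0,0],"gripper": -0.2},
  {"xyz": [0,0,0],"turn": [0,0,0],"gripper": -0.2},
])

```text
time_s: 17.93
position: [0.4758, 0.1599, 0.1508]
tool_rot: [[-0.132, 0.991, -0.0], [0.991, 0.132, -0.0], [-0.0, -0.0, -1.0]]
ft_force: [-0.5, -0.7, -4.7]
grip_width: 0.0425
```

step_arm([
  {"xyz": [0,0,0.025],"turn": [0,0,0],"gripper": -0.2},
  {"xyz": [0,0,0],"turn": [0,0,0],"gripper": -0.2},
])

```text
time_s: 18.1
position: [0.476, 0.1599, 0.15]
tool_rot: [[-0.132, 0.991, 0.0], [0.991, 0.132, 0.0], [0.0, 0.0, -1.0]]
ft_force: [-0.3, -0.4, -2.2]
grip_width: 0.0429
```

step_arm([
  {"xyz": [0,0,0.02],"turn": [0,0,0],"gripper": -0.2},
  {"xyz": [0,0,0],"turn": [0,0,0],"gripper": -0.2},
])

```text
time_s: 18.27
position: [0.4761, 0.1599, 0.1495]
tool_rot: [[-0.132, 0.991, 0.001], [0.991, 0.132, 0.0], [0.0, 0.001, -1.0]]
ft_force: [-0.5, -2.4, 0.4]
grip_width: 0.0428
```

step_arm([
  {"xyz": [0,0,0.02],"turn": [0,0,0],"gripper": -0.2},
  {"xyz": [0,0,0],"turn": [0,0,0],"gripper": -0.2},
])

```text
time_s: 18.43
position: [0.4763, 0.1598, 0.1491]
tool_rot: [[-0.132, 0.991, 0.001], [0.991, 0.132, 0.0], [-0.0, 0.001, -1.0]]
ft_force: [-1.9, -4.6, 5.5]
grip_width: 0.0425
```

step_arm([
  {"xyz": [0,0,0],"turn": [0,0,0],"gripper": -0.2},
  {"xyz": [0,0,0],"turn": [0,0,0],"gripper": 0.05},
  {"xyz": [0,0,0],"turn": [0,0,0],"gripper": 0.15},
  {"xyz": [0,0,0],"turn": [0,0,0],"gripper": 0.25},
  {"xyz": [0,0,0],"turn": [0,0,0],"gripper": 0.27},
  {"xyz": [0,0,0],"turn": [0,0,0],"gripper": 0.27},
  {"xyz": [0,0,0],"turn": [0,0,0],"gripper": 0.27},
])

```text
time_s: 19.02
position: [0.4759, 0.16, 0.1482]
tool_rot: [[-0.132, 0.991, -0.0], [0.991, 0.132, 0.0], [0.0, -0.0, -1.0]]
ft_force: [0.2, -0.8, -3.4]
grip_width: 0.0541
```

```bash
python3 - <<'E'
from h import *
o,im,W,j=held(); status(); save('w7.png',im)
T=(W-o['position'])@o['tool_rot']*[1,-1,-1]
m=(T[...,0]>.095)&(T[...,0]<.25)&(abs(T[...,1])<.04)&(W[...,2]>.086)&(W[...,2]<.11); P=T[m]
for a in np.arange(-.036,.036,.003):
    s=(P[:,1]>=a)&(P[:,1]<a+.003)
    if s.sum()>5: print(a.round(3),s.sum(),np.median(W[m][s,2]).round(4),P[s,0].min().round(3),P[s,0].max().round(3))
E
```

```text
t 19.0667 R [-0.1557  0.0549] z 0.1483 yaw 97.56 tilt [ 0. -0. -1.] f [ 0.  -0.5 -3.6] m [-0.08  0.02  0.02] w 0.0543
-0.027 317 0.0941 0.095 0.159
-0.024 428 0.0942 0.095 0.159
-0.021 857 0.0924 0.095 0.158
-0.012 115 0.0906 0.112 0.181
-0.009 497 0.0907 0.11 0.181
-0.006 518 0.0907 0.109 0.18
-0.003 506 0.0907 0.109 0.18
0.0 510 0.0907 0.109 0.179
0.003 518 0.0906 0.109 0.177
0.006 584 0.0901 0.11 0.179
0.015 67 0.0925 0.114 0.157
0.018 383 0.0946 0.095 0.159
0.021 477 0.0947 0.095 0.159
0.024 731 0.0936 0.095 0.159
```

View pics/w7.png

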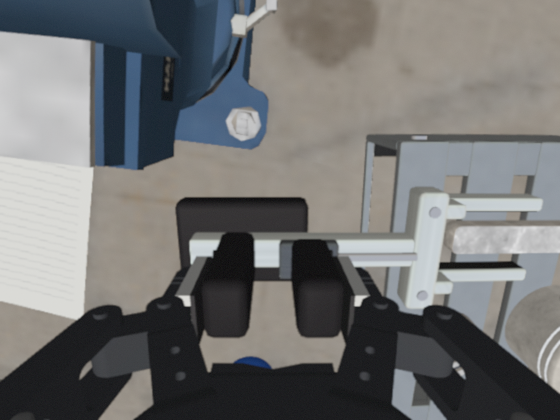

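step_arm([
  {"xyz": [0,0,-0.1],"turn": [0,0,0],"gripper": 0.27},
  {"xyz": [0,0,-0.3],"turn": [0,0,0],"gripper": 0.27},
  {"xyz": [0,0,-0.6],"turn": [0,0,0],"gripper": 0.27},
  {"xyz": [0,0,-0.9],"turn": [0,0,0],"gripper": 0.27},
  {"xyz": [0,0,-0.9],"turn": [0,0,0],"gripper": 0.27},
  {"xyz": [0,0,-0.9],"turn": [0,0,0],"gripper": 0.27},
  {"xyz": [-0.843,-0.221,0],"turn": [0,0,0],"gripper": 0.27},
  {"xyz": [-0.843,-0.221,0],"turn": [0,0,0],"gripper": 0.27},
  {"xyz": [-0.843,-0.221,0],"turn": [0,0,0],"gripper": 0.27},
  {"xyz": [-0.843,-0.221,0],"turn": [0,0,0],"gripper": 0.27},
  {"xyz": [-0.843,-0.221,0],"turn": [0,0,0],"gripper": 0.27},
  {"xyz": [-0.843,-0.221,0],"turn": [0,0,0],"gripper": 0.27},
  {"xyz": [-0.843,-0.221,0],"turn": [0,0,0],"gripper": 0.27},
  {"xyz": [-0.843,-0.221,0],"turn": [0,0,0],"gripper": 0.27},
  {"xyz": [-0.843,-0.221,0],"turn": [0,0,0],"gripper": 0.27},
  {"xyz": [-0.843,-0.221,0],"turn": [0,0,0],"gripper": 0.27},
  {"xyz": [-0.843,-0.221,0],"turn": [0,0,0],"gripper": 0.27},
  {"xyz": [-0.843,-0.221,0],"turn": [0,0,0],"gripper": 0.27},
  {"xyz": [-0.843,-0.221,0],"turn": [0,0,0],"gripper": 0.27},
])

```text
time_s: 20.65
position: [0.4191, -0.2913, 0.2967]
tool_rot: [[-0.131, 0.991, 0.0], [0.991, 0.131, -0.0], [-0.0, 0.0, -1.0]]
ft_force: [0.7, 0.1, -2.6]
grip_width: 0.054
```

step_arm([
  {"xyz": [0,0,0],"turn": [0,0,0.987],"gripper": 0.27},
  {"xyz": [0,0,0],"turn": [0,0,0.987],"gripper": 0.27},
  {"xyz": [0,0,0],"turn": [0,0,0.987],"gripper": 0.27},
  {"xyz": [0,0,0],"turn": [0,0,0.987],"gripper": 0.27},
  {"xyz": [0,0,0],"turn": [0,0,0.987],"gripper": 0.27},
  {"xyz": [0,0,0],"turn": [0,0,0.987],"gripper": 0.27},
  {"xyz": [0,0,0],"turn": [0,0,0.987],"gripper": 0.27},
  {"xyz": [0,0,0],"turn": [0,0,0.987],"gripper": 0.27},
  {"xyz": [0,0,0],"turn": [0,0,0.987],"gripper": 0.27},
  {"xyz": [0,0,0],"turn": [0,0,0.987],"gripper": 0.27},
  {"xyz": [0,0,0],"turn": [0,0,0.987],"gripper": 0.27},
  {"xyz": [0,0,0],"turn": [0,0,0.987],"gripper": 0.27},
  {"xyz": [0,0,0],"turn": [0,0,0.987],"gripper": 0.27},
  {"xyz": [0,0,0],"turn": [0,0,0.987],"gripper": 0.27},
  {"xyz": [0,0,0],"turn": [0,0,0.987],"gripper": 0.27},
  {"xyz": [0,0,0],"turn": [0,0,0.987],"gripper": 0.27},
  {"xyz": [0,0,0],"turn": [0,0,0.987],"gripper": 0.27},
  {"xyz": [0,0,0],"turn": [0,0,0.987],"gripper": 0.27},
  {"xyz": [0,0,0],"turn": [0,0,0.987],"gripper": 0.27},
  {"xyz": [0,0,0],"turn": [0,0,0],"gripper": 0.27},
])

```text
time_s: 22.32
position: [0.4196, -0.2896, 0.2966]
tool_rot: [[0.98, 0.199, -0.0], [0.199, -0.98, 0.0], [-0.0, -0.0, -1.0]]
ft_force: [-0.6, 0.0, -2.4]
grip_width: 0.0547
```

```bash
python3 - <<'E'
from h import *
o,im,W,j=held(); status()
for k,v in j.items(): print(k,v)
p=np.array([.4203,-.2895,.072]); print('need',(o['tool_rot'].T@(p-o['position'])/.04).round(3))
E
```

```text
t 22.3667 R [-0.5924  0.1758] z 0.2965 yaw 11.69 tilt [ 0. -0. -1.] f [ 0.4 -1.2 -2.7] m [-0.    0.06 -0.02] w 0.0543
crossheadL (1344, array([0.007 , 0.0357]), array([-0.0449, -0.0375, -0.0362]))
crossheadR (846, array([-0.0305, -0.0066]), array([-0.0398, -0.0378, -0.0366]))
jawrootL (177, array([0.0216, 0.0287]), array([-0.0645, -0.0555, -0.0409]))
jawrootR (177, array([-0.0234, -0.0164]), array([-0.0582, -0.0553, -0.0416]))
jawmidL (316, array([0.0201, 0.0288]), array([-0.0651, -0.0561, -0.0548]))
jawmidR (188, array([-0.0234, -0.0163]), array([-0.0579, -0.0564, -0.0555]))
jawtipL (427, array([0.021, 0.029]), array([-0.0658, -0.0563, -0.055 ]))
jawtipR (278, array([-0.0237, -0.016 ]), array([-0.0587, -0.0566, -0.0554]))
xmax 0.1566
need [0.018 0.    5.614]
```

step_arm([
  {"xyz": [0,0,0.9],"turn": [0,0,0],"gripper": 0.27},
  {"xyz": [0,0,0.9],"turn": [0,0,0],"gripper": 0.27},
  {"xyz": [0,0,0.9],"turn": [0,0,0],"gripper": 0.27},
  {"xyz": [0,0,0.9],"turn": [0,0,0],"gripper": 0.27},
  {"xyz": [0,0,0.9],"turn": [0,0,0],"gripper": 0.27},
  {"xyz": [0,0,0.6],"turn": [0,0,0],"gripper": 0.27},
  {"xyz": [0,0,0.3],"turn": [0,0,0],"gripper": 0.27},
  {"xyz": [0,0,0.08],"turn": [0,0,0],"gripper": 0.27},
  {"xyz": [0,0,0.04],"turn": [0,0,0],"gripper": 0.27},
  {"xyz": [0,0,0.04],"turn": [0,0,0],"gripper": 0.27},
  {"xyz": [0,0,0],"turn": [0,0,0],"gripper": 0.27},
])

```text
time_s: 23.28
position: [0.4201, -0.2901, 0.0748]
tool_rot: [[0.979, 0.202, 0.001], [0.202, -0.979, -0.001], [0.001, 0.002, -1.0]]
ft_force: [0.3, 0.4, -3.1]
grip_width: 0.0542
```

step_arm([
  {"xyz": [0,0,0.03],"turn": [0,0,0],"gripper": 0.27},
  {"xyz": [0,0,0.03],"turn": [0,0,0],"gripper": 0.27},
  {"xyz": [0,0,0],"turn": [0,0,0],"gripper": 0.27},
])

```text
time_s: 23.53
position: [0.4199, -0.2899, 0.0719]
tool_rot: [[0.98, 0.201, 0.001], [0.201, -0.98, -0.001], [0.001, 0.001, -1.0]]
ft_force: [0.3, -0.4, -2.0]
grip_width: 0.0541
```

step_arm([
  {"xyz": [0,0,0.03],"turn": [0,0,0],"gripper": 0.27},
  {"xyz": [0,0,0],"turn": [0,0,0],"gripper": 0.27},
  {"xyz": [0,0,0],"turn": [0,0,0],"gripper": 0.27},
])

```text
time_s: 23.78
position: [0.4198, -0.2898, 0.0711]
tool_rot: [[0.979, 0.202, 0.001], [0.202, -0.979, -0.001], [0.0, 0.001, -1.0]]
ft_force: [-1.6, 2.5, 6.0]
grip_width: 0.0544
```

Standing on the mat (contact force +6 N). Opening slowly, then lifting clear.

step_arm([
  {"xyz": [0,0,0],"turn": [0,0,0],"gripper": 0.36},
  {"xyz": [0,0,0],"turn": [0,0,0],"gripper": 0.42},
  {"xyz": [0,0,0],"turn": [0,0,0],"gripper": 0.5},
  {"xyz": [0,0,0],"turn": [0,0,0],"gripper": 0.7},
  {"xyz": [0,0,0],"turn": [0,0,0],"gripper": 1},
  {"xyz": [0,0,0],"turn": [0,0,0],"gripper": 1},
  {"xyz": [0,0,0],"turn": [0,0,0],"gripper": 1},
  {"xyz": [0,0,0],"turn": [0,0,0],"gripper": 1},
  {"xyz": [0,0,-0.2],"turn": [0,0,0],"gripper": 1},
  {"xyz": [0,0,-0.5],"turn": [0,0,0],"gripper": 1},
  {"xyz": [0,0,-0.9],"turn": [0,0,0],"gripper": 1},
  {"xyz": [0,0,-0.9],"turn": [0,0,0],"gripper": 1},
  {"xyz": [0,0,-0.9],"turn": [0,0,0],"gripper": 1},
  {"xyz": [0,0,-0.9],"turn": [0,0,0],"gripper": 1},
  {"xyz": [0,0,-0.7],"turn": [0,0,0],"gripper": 1},
  {"xyz": [0,0,0],"turn": [0,0,0],"gripper": 1},
  {"xyz": [0,0,0],"turn": [0,0,0],"gripper": 1},
])

```text
time_s: 25.2
position: [0.4198, -0.2898, 0.2721]
tool_rot: [[0.98, 0.201, 0.002], [0.201, -0.98, -0.003], [0.002, 0.003, -1.0]]
ft_force: [-0.2, 0.4, -0.1]
grip_width: 0.0852
```

```bash
python3 - <<'E'
from h import *
status(); im,d,ci=grab('wrist'); W=cloud(d,ci); im2,d2,c2=grab('top'); W2=cloud(d2,c2)
v,u=np.mgrid[0:420,0:560]; g=im.astype(int).mean(2)
reg=(abs(W[...,0]-.47)<.16)&(abs(W[...,1]+.285)<.1)
m=reg&(v<240)&(abs(W[...,2]-.086)<.004); print('grip',m.sum(),rect(W[m]))
m=reg&(v<240)&(W[...,2]>.011)&(W[...,2]<.026); print('foot+jaw',rect(W[m]))
m=reg&(v<240)&(abs(W[...,2]-.002)<.004)&(g<60); print('mat',rect(W[m]))
P2=toR(W2.reshape(-1,3)); z=W2[...,2].ravel(); br=im2.min(2).ravel()>170
s=br&(abs(P2[:,0])<.09)&(P2[:,1]>.02)&(P2[:,1]<.1)&(z>.08)&(z<.105); print('gauge R',s.sum(),rect(P2[s]),np.median(z[s]))
for n,c,zl,zh in (('bear',(.5392,.289),.0875,.1),('pist',(.5176,.3593),.115,.15)):
    q=W2[(np.hypot(W2[...,0]-c[0],W2[...,1]-c[1])<.045)&(W2[...,2]>zl)&(W2[...,2]<zh)]; print(n,len(q),np.median(q,0),rect(q))
save('end.png',np.hstack([cv2.resize(im[100:260,150:470],(400,200)),cv2.resize(im2[175:275,155:255],(400,400))[100:300]]))
E
```

```text
t 25.2 R [-0.5926  0.1757] z 0.2721 yaw 11.61 tilt [ 0.002  0.003 -1.   ] f [-0.2  0.4 -0.1] m [ 0.04 -0.02 -0.01] w 0.0852
grip 942 ((420.42041015625, -287.2780456542969), (59.98369216918945, 25.458576202392578), 11.494552612304688)
foot+jaw ((467.4478759765625, -277.4729919433594), (211.3712921142578, 66.54205322265625), 11.768049240112305)
mat ((468.91278076171875, -279.36737060546875), (266.90228271484375, 97.71314239501953), 11.097482681274414)
gauge R 186 ((0.7330360412597656, 52.05393981933594), (16.272748947143555, 96.36930084228516), 89.40306854248047) 0.08931053726847726
bear 159 [0.53773128 0.28770337 0.09085771] ((538.673828125, 288.3277587890625), (43.338626861572266, 46.20051956176758), 0.2814027965068817)
pist 381 [0.51689756 0.35825116 0.12926497] ((517.6845703125, 360.028564453125), (58.06133270263672, 58.536842346191406), 57.72636795043945)
```

View pics/end.png

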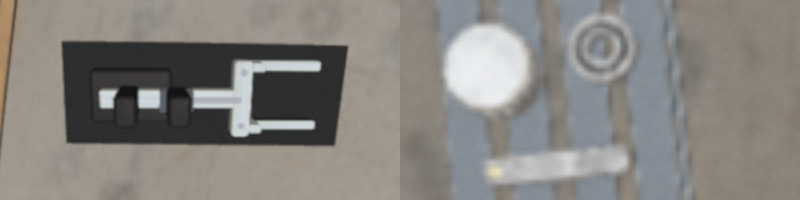

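The picture shows the reacher upright on its mat (left). On the right, the gauge lies flat on the deck at about (555, 165), clear of the piston and bearing. I'm handing in.

```bash
python3 -c "
from h import *
print(order.close_job())"
```

```text
the job is handed in; nothing more can be done
None
```

The job is handed in at about 25 s of the 72 s allowed; no verdict is reported. I gripped the gauge set under the riser with the reacher and brought it out over the sill. I set it on the deck with the jaws still gripping: the force read about 10 N above the hanging load before I let go. Then I stood the reacher back on its mat.

**Last checks (camera measurements):**
- **Gauge set:** its middle is about (1, 52) mm in the riser frame. Its top face reads 89 mm high against the 92 mm expected, which is near the cameras' roughly 2 mm error. It looks flat and clear of the piston, bearing and reacher.
- **Piston and bearing:** both are within about 1 mm of where they started in the top camera's view.
- **Reacher:** it is upright, with its shaft about 0.5° off the mat's length. reacher_mid is within about 3 mm of the mat's middle.

**Disagreements seen on the way:**
- The top and wrist cameras differed by 1–2.5 mm in y.
- At the bite the fingers stood at 43 mm, not the 45 mm expected. The jaws still held the gauge set through the lift and carry.

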